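Load a reagent pack through the analyser's sprung flap

TASK

Load the red-lidded reagent pack into the desktop analyser: push it upright down through the sprung twin flap of the load port and press it gently fully home on the carrier inside, past its spring clips, then take your hand out so that the flap shuts over it. Do not force the port or the carrier, and leave the other packs and the things on the bench where they are.

Things in the scene. Friction and masses are not known exactly. Their poses are not given: they have to be found in the camera images.
- pack_red: The pack to load: closed rigid white block 66 mm (own x) by 36 mm (own y) by 70 mm tall, flat bright red lid, 100 to 165 g. Origin: centre of its underside; z up. It stands on the bench; grip it across its 36 mm. Both ends have a groove 3.5 mm deep, 10 to 18 mm above the underside, for the carrier's clips. It fits the port either way round (a half turn is the same).
- pack_blue: Another reagent pack of the same shape with a blue lid, standing on the bench: leave it alone. Origin: centre of its underside.
- pack_yellow: Another reagent pack of the same shape with a yellow lid, standing on the bench: leave it alone. Origin: centre of its underside.
- analyzer: Desktop analyser, fixed: a white box 300 mm (x) by 340 mm (y), deck 130 mm above the bench, black touch screen (top below 145 mm). Origin: centre of its underside. Its load port is a grey collar, 116 by 72 mm outside, standing 20 mm proud of the deck; nothing on the analyser is higher than the collar. The pack's carrier waits in the well under the flap, out of sight.
- port (a point): Centre of the port's mouth, level with the collar's top (150 mm above the bench). x: along the opening's long side, z up. Under it is an upright well 69 mm (x) by 39 mm (y): the pack goes in upright, long side along x, 1.5 mm to spare all round. The shut flap lies 3 mm under the mouth. Closed fingers can follow up to 52 mm deep, pushing on the lid; where they widen higher up, turn their wide side along x to clear the rim.
- well (a point): Point on the well's axis 28 mm under the mouth. The carrier's height differs every time: the lid of a pack that is home lies 0 to 24 mm below this point. On the way down its two clips resist (3 to 6 N) from 20 mm before home and snap in 1 to 2 mm before; then the rubber seat (12 N per mm) stops the pack. 9 to 10 N of push there is plenty; over 13 N strains it. home is the seat's centre, seat_c0 the seat.
- flap_a (a joint): Swing angle of the flap's leaf on the port's +y side (rad): 0 shut, up to 1.5 as it swings down into the well. Orange leaf 68 by 22 mm, hinged along the long side of the opening and shut by a spring. The two leaves meet in the middle. They carry a pack that is only set down on them; pushing it through takes about 4 to 9 N at first, less once it is in.
- flap_b (a joint): The same for the leaf on the port's -y side. A pack let go when partly in is held lightly by the leaves: it stays or sinks slowly. The leaves can shut only when the lid is 28 mm or more below the mouth and nothing else is in the way.
- tube_rack: White rack of capped sample tubes, 60 by 200 mm, 95 mm tall, loose on the bench: leave it alone. Origin: centre of its underside.
- reagent_bottle: White bottle with a red cap, 56 mm across, 130 mm tall: leave it alone. Origin: centre of its underside.
- tip_box: Yellow pipette-tip box, 120 by 80 mm, 55 mm tall: leave it alone. Origin: centre of its underside.
- beaker: Small glass beaker, 64 mm across, 75 mm tall: leave it alone. Origin: centre of its underside.

How it is judged:
On the way, in this order (a step that is already met when the one before it is completed fails the run):
1. the pack's foot has pushed both leaves of the flap well open, in the port (value of joint each of flap_a, flap_b above 0.6 rad and horizontal distance between pack_red and port below 0.008 m and z of pack_red in the frame of port below -0.01 m), for 0.1 s.
2. the pack is down on the carrier inside (distance between pack_red and home below 0.002 m), for 0.2 s.
At the end, for the whole second after the job is handed in: The red-lidded pack stands fully home on the carrier inside the port (within 2 mm, upright within 0.06 rad) and still, both leaves of the flap are shut over it (each below 0.1 rad) (distance between pack_red and home below 0.002 m and angle between the z axis of pack_red and the z axis of port, either way round below 0.06 rad and value of joint each of flap_a, flap_b below 0.1 rad and linear speed of pack_red below 0.02 m/s); the robot touches nothing.
It fails at once if the pack is pressed on the carrier's seat with more than 15 N, or is forced elsewhere in the port with more than 25 N (contact force between pack_red and seat_c0 above 15 N or contact force between pack_red and analyzer above 25 N).
It fails at once if the robot presses the analyser itself with more than 18 N (contact force between the arm and analyzer above 18 N).
It fails at once if another pack or a thing on the bench is shifted by more than 20 mm (distance of any of pack_blue, pack_yellow, tube_rack, reagent_bottle, tip_box, beaker from where it was at the start of the episode above 0.02 m).
It also fails if it takes over 59 s, if anything falls off the work surface, if the arm or the gripper's body presses on something with over 40 N, if the wrist force passes 120 N, or if a joint passes its speed limit or range.

ROBOT

A 6-joint arm with a two-finger parallel gripper is mounted at the origin on the work surface. World frame = base frame: x ahead of the robot, y to its left, z up, the work surface at z = 0. Lengths are in m, angles in rad, forces in N, time in s.
With the tool pointing down it reaches from about 0.275 to 0.825 m from the base axis. Payload 4.9 kg.
Tool frame: the origin (TCP) lies at the very end of the fingers, on their centre line; the grasp point (between the pads) lies env.tcp_to_grasp behind it (env.tcp_to_grasp is the distance from the TCP to the grasp point, in m); z points along the fingers, y is the line along which they close (so a half turn about z gives the same grasp; the last joint's range is limited). The gripper opens to 85 mm and grips with 20 to 120 N. Pads are 22 mm wide; open, the fingers measure 114 mm over their backs; the gripper's body (76 mm by 85 mm) begins 54 mm behind the grasp point. The pads swing forward as they close: fully open they stand 13 mm farther back than shut.
Start: joints at [-1.243, 0.326, -0.193, 1.052, 0, 1.437], TCP at [0.245, -0.492, 0.192] pointing down, gripper open.
Joint ranges: [-2.65, 2.65], [-0.97, 1.79], [-1.3, 1.35], [-1.93, 2.1], [-1.47, 1.37], [-3.14, 3.14]. Speed limits (rad/s): [2.57, 2.57, 3.14, 3.14, 3.14, 3.14].

INTERFACE

Orientations are given as a unit quaternion [w, x, y, z].
In Python, from rig import env gives the robot as it stands. The module is installed in compiled form; this text tells all that it offers. Calls block until the motion is done:
- env.move_ptp(position, orientation): joint-space move of the TCP to a pose.
- env.move_linear(position, ori=None, vel=0.15): straight line of the TCP; ori=None keeps the orientation; vel is the mean speed in m/s.
- env.move_j(angles): joint-space move.
- env.command_gripper(opening, effort=None): opening from 0.0 (shut) to 1.0 (fully open); effort is the grip in N (None keeps the last); returns when the fingers have stopped.
- env.pause(seconds).
- env.ik(position, orientation): joint angles nearest the present ones, or None.
- env.read_camera(name): name is "side" or "top" or "wrist"; returns the picture (420x560x3 uint8, red, green, blue); there is no depth.
- env.camera_info(name): a dict with "intrinsics" (3x3 intrinsics, pixels), "rvec" (rotation vector, rad) and "tvec" (3), from world to camera coordinates, as OpenCV has them. Camera axes: x right, y down, z forward; pixel columns grow to the right and rows downward; lengths in m; the calibration is good to about 2 mm. A picture is of the moment at which its call begins: read the wrist's pose just before it. camera_info takes no time and is no camera call; for the wrist camera it gives the pose at the moment of the call.
A pose or a line that the arm cannot do raises env.MotionError and nothing moves.
- env.hand_in(): hands the job in; it is judged then, once.
Readings, each from a call of its own:
- env.get_clock(): time.
- env.get_qpos(): joint angles.
- env.get_qd(): joint speeds.
- env.get_joint_efforts(): joint torques, N m.
- env.get_position(): TCP position.
- env.get_tool_rot(): TCP orientation.
- env.get_ft_force(): force on the tool from outside, world axes, zero at the start.
- env.get_torque(): the same for the moment, N m.
- env.get_gripper_width(): opening from 0.0 (shut) to 1.0 (fully open).
- env.get_gripper_force(): force on a finger pad.
Only numpy, scipy, OpenCV 4.12 (cv2) and the standard library are available. Lean on these libraries where they do the work, as an engineer would, in place of code of your own. Each camera call takes 0.05 s, during which the arm holds its last target. There are 200 camera calls.

## Working session

There is one attempt and no reset: what is moved stays moved. The work goes in short steps, each a Python script; the robot and the scene stay as the last script left them, time stands still between calls to the robot, and variables do not carry over. Pictures are saved under pics/ and viewed, at most 10 in all, crops included, and the job is handed in when it is done.

```bash
mkdir -p pics
python3 - <<'E'
from rig import env
import cv2
for n in("top","side"):
    im=env.read_camera(n); cv2.imwrite(f"pics/{n}0.png",im[:,:,::-1]); i=env.camera_info(n); print(n,i)
print(env.get_clock(),env.tcp_to_grasp,env.get_tool_rot(),env.get_ft_force())
E
```

```text
top {'intrinsics': array([[486.09191907,   0.        , 278.45718483],
       [  0.        , 486.09191907, 207.25321212],
       [  0.        ,   0.        ,   1.        ]]), 'rvec': array([ 2.10648434, -2.11854924,  0.22772989]), 'tvec': array([0.07948279, 0.62907523, 1.25541593])}
side {'intrinsics': array([[393.68525281,   0.        , 277.31412596],
       [  0.        , 393.68525281, 216.26604156],
       [  0.        ,   0.        ,   1.        ]]), 'rvec': array([ 2.24944122, -0.28323555,  0.10994934]), 'tvec': array([-0.5773157 ,  0.22719699,  0.78007097])}
0.1 0.0187 [-8.07037592e-04  9.73463639e-01  2.28840308e-01 -7.31433277e-05] [ 0.67828314  0.48453942 -0.43385635]
```

View pics/top0.png

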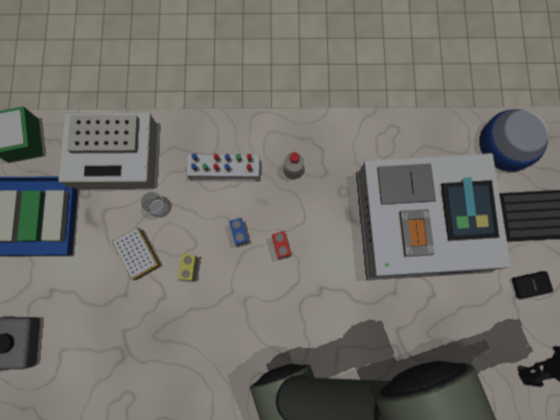

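View pics/side0.png

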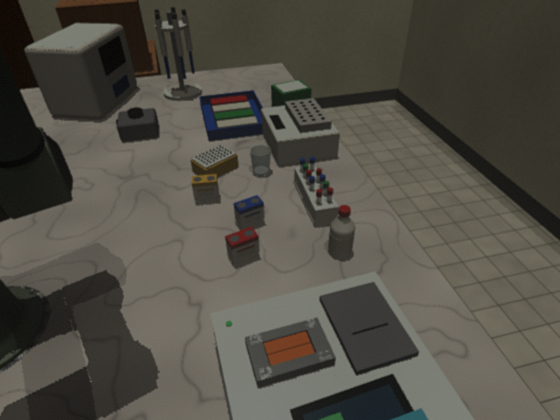

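The top view shows the red lid at about (282,245) and the orange flap at about (417,232). The side view has them at (243,238) and (290,347). Next I'll turn these into positions.

```bash
cat > h.py <<'E'
from rig import env
import cv2, numpy as np
from scipy.spatial.transform import Rotation as R
def cast(info,px,z):
    px=np.atleast_2d(np.float64(px)); Rm=cv2.Rodrigues(info["rvec"])[0]; c=-Rm.T@info["tvec"]
    d=np.c_[px,np.ones(len(px))]@np.linalg.inv(info["intrinsics"]).T@Rm
    return c+d*((z-c[2])/d[:,2])[:,None]
def mask(im,col):
    h,s,v=[a.astype(int) for a in cv2.split(cv2.cvtColor(im,cv2.COLOR_RGB2HSV))]
    m={"red":((h<5)|(h>172))&(s>140)&(v>60),"orange":(h>5)&(h<16)&(s>130)&(v>60)}[col]
    return m.astype(np.uint8)*255
def blob(im,col,near=None,close=9):
    m=cv2.morphologyEx(mask(im,col),cv2.MORPH_CLOSE,np.ones((close,close)))
    cs=[c for c in cv2.findContours(m,cv2.RETR_EXTERNAL,cv2.CHAIN_APPROX_NONE)[0] if cv2.contourArea(c)>30]
    key=(lambda c:-cv2.contourArea(c)) if near is None else (lambda c:np.linalg.norm(c[:,0].mean(0)-near))
    return min(cs,key=key)[:,0]
def rect(info,cont,z):
    "world rectangle: centre xy, long, short, yaw of the long side"
    p=cast(info,cont,z)[:,:2]; (c,(w,h),a)=cv2.minAreaRect((p*1000).astype(np.float32))
    if w<h: w,h,a=h,w,a+90
    a=(a+90)%180-90
    return np.array(c)/1000,w,h,np.radians(a)
def down(yaw):
    "tool z down, tool y (closing line) at world angle yaw"
    y=np.array([np.cos(yaw),np.sin(yaw),0]); z=np.array([0,0,-1.]); x=np.cross(y,z)
    q=R.from_matrix(np.c_[x,y,z]).as_quat(); return q[[3,0,1,2]]
E
python3 - <<'E'
from h import *
for n,r,o in(("top",(282,245),(417,232)),("side",(243,238),(290,347))):
    im=cv2.imread(f"pics/{n}0.png")[:,:,::-1].copy(); i=env.camera_info(n)
    print(n,rect(i,blob(im,"red",r),.07),rect(i,blob(im,"orange",o,3),.147))
i=env.camera_info("wrist"); Rm=cv2.Rodrigues(i["rvec"])[0]
p=env.get_position(); T=R.from_quat(np.array(env.get_tool_rot())[[1,2,3,0]]).as_matrix()
print("cam in tool",T.T@(-Rm.T@i["tvec"]-p),"axes",(T.T@Rm.T).round(3),i["intrinsics"])
E
```

```text
top (array([0.52770166, 0.06973503]), 63.761817932128906, 34.153690338134766, np.float64(0.26695969517485507)) (array([ 0.54674768, -0.2732182 ]), 65.73020935058594, 37.47694778442383, np.float64(0.054732620933035984))
side (array([0.52967059, 0.06780602]), 65.90850067138672, 37.2375602722168, np.float64(0.2572335479130199)) (array([ 0.54686975, -0.27263623]), 67.19551849365234, 38.607215881347656, np.float64(0.053572273323710055))
cam in tool [ 0.07005836  0.000237   -0.18151978] axes [[-0.    -0.962 -0.273]
 [ 1.    -0.001  0.   ]
 [-0.    -0.273  0.962]] [[317.2441556    0.         277.52548902]
 [  0.         317.2441556  213.33888053]
 [  0.           0.           1.        ]]
```

Both cameras agree to about 2 mm and the sizes fit. Next I'll take a close wrist view of the port, then one of the pack with the same relative geometry.

Run:
```python
from h import *
def look(name,xy,z,yaw,col,plane,near=None):
    env.move_ptp([*xy,z],down(yaw-np.pi/2)); env.pause(.3)
    i=env.camera_info("wrist"); im=env.read_camera("wrist"); cv2.imwrite(f"pics/{name}.png",im[:,:,::-1])
    uv=cv2.projectPoints(np.array([[*xy,plane]]),i["rvec"],i["tvec"],i["intrinsics"],None)[0].ravel()
    r=rect(i,blob(im,col,uv,15),plane); print(name,r,uv,env.get_position()); return r
env.move_ptp([.45,-.38,.26],down(.054-np.pi/2))
look("port1",(.5468,-.2729),.212,.054,"orange",.1485)
look("pack1",(.5287,.0688),.145,.262,"red",.07)
print(env.get_clock(), env.get_ft_force())
a=cv2.imread("pics/port1.png");b=cv2.imread("pics/pack1.png")
cv2.imwrite("pics/both1.png",np.hstack([a[:,80:480],b[:,80:480]]))
```

```text
port1 (array([ 0.5483999 , -0.27331949]), 66.72528839111328, 39.786258697509766, np.float64(0.05798296743158566)) [276.11051837 213.35636971] [ 0.54645723 -0.27391767  0.21241947]
pack1 (array([0.53136603, 0.06937265]), 65.61062622070312, 35.277252197265625, np.float64(0.2600735928337508)) [276.43688823 210.42451594] [0.5289479  0.06818679 0.14504087]
3.725 [-0.11055812 -0.11435971  0.51140243]
```

View pics/both1.png

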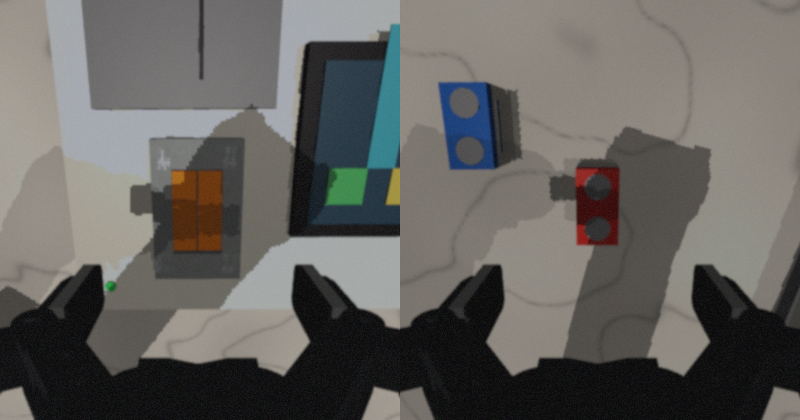

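Run:
```python
from h import *
P=np.array([.5314,.0694]); yaw=.260; q=down(yaw-np.pi/2)
for _ in range(3): print(env.get_position())
env.command_gripper(.8,40)
env.move_ptp([*P,.11],q); env.move_linear([*P,.043],q,vel=.1); env.pause(.2)
print("pos",env.get_position(),env.get_ft_force())
env.command_gripper(0,40); print("grip",env.get_gripper_width(),env.get_gripper_force(),env.get_position())
env.move_linear([*P,.25],q,vel=.2); env.pause(.3)
print(env.get_gripper_width(),env.get_ft_force(),[env.get_position() for _ in range(3)])
im=env.read_camera("wrist"); cv2.imwrite("pics/held.png",im[:,:,::-1]); print(env.get_clock())
```

```text
[0.5289479  0.06818679 0.14504087]
[0.5289479  0.06818679 0.14504087]
[0.5289479  0.06818679 0.14504087]
pos [0.53205912 0.06942701 0.04374859] [ 0.5344743   0.44322791 -0.88494105]
grip 0.004413678519503932 0.0 [0.53138484 0.06939703 0.04297921]
0.0016646454378795978 [-0.57077535 -0.10212479  0.71201782] [array([0.53105963, 0.06941688, 0.2493448 ]), array([0.53105963, 0.06941688, 0.2493448 ]), array([0.53105963, 0.06941688, 0.2493448 ])]
7.5083
```

View pics/held.png

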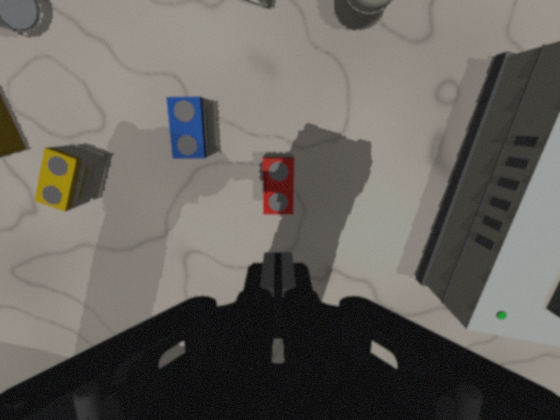

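The held picture shows the fingers shut and empty, tips at (278,255). The red pack still stands on the bench at (278,185). I'll check where it is now before trying again.

Run:
```python
from h import *
i=env.camera_info("wrist"); im=cv2.imread("pics/held.png")[:,:,::-1].copy()
c=blob(im,"red",(278,185),15)
print("wrist",rect(i,c,.07), rect(i,c,.0))
for n,r in(("top",(282,245)),("side",(243,238))):
    im=env.read_camera(n); cv2.imwrite(f"pics/{n}2.png",im[:,:,::-1]); j=env.camera_info(n)
    print(n,rect(j,blob(im,"red",r),.07))
Rm=cv2.Rodrigues(i["rvec"])[0]; p=env.get_position(); T=R.from_quat(np.array(env.get_tool_rot())[[1,2,3,0]]).as_matrix()
print("cam in tool",T.T@(-Rm.T@i["tvec"]-p),(T.T@Rm.T).round(3)[:,2], env.get_tool_rot())
a=cv2.imread("pics/side2.png")[100:300,150:430]; b=cv2.imread("pics/top2.png")[130:330,200:480]
cv2.imwrite("pics/c2.png",cv2.resize(np.vstack([a,b]),None,fx=1.45,fy=1.45,interpolation=cv2.INTER_CUBIC))
```

```text
wrist (array([0.53191888, 0.06948282]), 65.53949737548828, 35.31470489501953, np.float64(0.2595025445170106)) (array([0.51889899, 0.06601481]), 78.24946594238281, 42.16324234008789, np.float64(0.2595025611617674))Traceback (most recent call last):
  File "<stdin>", line 7, in <module>
  File "h.py", line 16, in blob
    return min(cs,key=key)[:,0]
           ~~~^^^^^^^^^^^^
ValueError: min() iterable argument is empty
```

The pack hasn't moved: the wrist view gives (.5319,.0695). The finger pixels suggest the real tips end about 40 mm behind the reported TCP. I'll check that in the side view.

Run:
```python
from h import *
p=np.array(env.get_position()); j=env.camera_info("side"); im=cv2.imread("pics/side2.png")
uv=cv2.projectPoints(np.array([p,p+[0,0,.042],[.5314,.0694,.07]]),j["rvec"],j["tvec"],j["intrinsics"],None)[0][:,0]
print(p,uv)
s=im[60:300,120:400].copy()
for k in uv: cv2.circle(s,tuple(int(v) for v in k-[120,60]),1,(0,255,0),-1)
cv2.imwrite("pics/s2.png",cv2.resize(s,None,fx=2.5,fy=2.5,interpolation=cv2.INTER_CUBIC))
```

```text
[0.53125175 0.0693763  0.24966687] [[234.84117913 166.95881595]
 [232.92293724 147.94853268]
 [241.78826134 235.15752635]][ WARN:0@0.022] global loadsave.cpp:275 findDecoder imread_('pics/side2.png'): can't open/read file: check file path/integrity
Traceback (most recent call last):
TypeError: 'NoneType' object is not subscriptable
```

Run:
```python
from h import *
p=np.array(env.get_position()); j=env.camera_info("side"); im=env.read_camera("side")[:,:,::-1]
uv=cv2.projectPoints(np.array([p,p+[0,0,.042],[.5314,.0694,.07]]),j["rvec"],j["tvec"],j["intrinsics"],None)[0][:,0]
s=im[60:300,120:400].copy()
for k in uv: cv2.circle(s,tuple(int(v) for v in k-[120,60]),1,(0,255,0),-1)
cv2.imwrite("pics/s2.png",cv2.resize(s,None,fx=2.5,fy=2.5,interpolation=cv2.INTER_CUBIC))
```

```text
(no output)
```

View pics/s2.png

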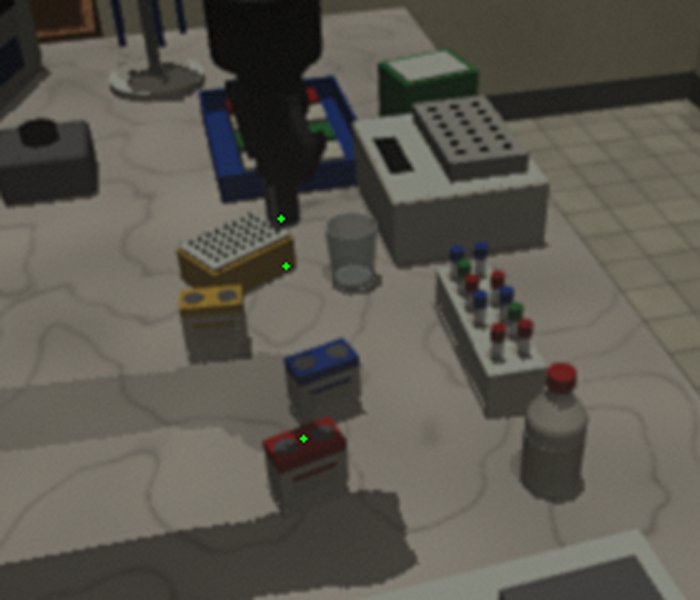

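The side view shows the shut tips at about crop (285,225). The reported TCP projects to (286,266), so the tips really are about 40 mm higher than reported. I'll measure the offset by touching the lid, known to be at z=0.070, with the shut fingers.

```bash
cat >> h.py <<'E'
def fz(n=4):
    v=[]
    for _ in range(n): env.pause(.02); v.append(env.get_ft_force()[2])
    return float(np.mean(v))
E
python3 - <<'E'
from h import *
P=np.array([.5317,.0694]); q=down(.26-np.pi/2)
env.move_linear([*P,.05],q,vel=.2); env.pause(.2); f0=fz(8); print(f0,env.get_position())
z=.050
while z>.015:
    z-=.0015; env.move_linear([*P,z],q,vel=.03); f=fz()-f0
    if z<.04: print(round(z,4),round(f,2),env.get_position()[2].round(4))
    if f>1.5: break
env.move_linear([*P,.06],q,vel=.1); print(env.get_clock())
E
```

```text
0.25652079315989346 [0.53210291 0.06940343 0.05055897]
0.0395 -0.3 0.0394
0.038 -0.3 0.038
0.0365 0.02 0.0364
0.035 -0.27 0.0349
0.0335 -0.91 0.0334
0.032 -0.22 0.032
0.0305 5.19 0.031
13.65
```

The lid is felt at TCP z of about 0.031, so the true tips lie 0.039 m short of the reported TCP. I'll grasp again with that correction.

```bash
echo 'D=.039  # true tip z = reported TCP z + D' >> h.py
python3 - <<'E'
from h import *
P=np.array([.5317,.0694]); q=down(.26-np.pi/2)
env.command_gripper(.8,40)
env.move_linear([*P,.044-D],q,vel=.1); env.pause(.15); print("pre",env.get_position(),env.get_ft_force())
env.command_gripper(0,40); print("grip",env.get_gripper_width(),env.get_gripper_force(),env.get_ft_force())
env.move_linear([*P,.02],q,vel=.1); print(env.get_gripper_width(),env.get_gripper_force())
if env.get_gripper_width()>.3:
    env.move_linear([*P,.2],q,vel=.2); env.pause(.3)
    print(env.get_gripper_width(),env.get_ft_force(),env.get_position())
    im=env.read_camera("wrist"); cv2.imwrite("pics/held2.png",im[:,:,::-1])
print(env.get_clock())
E
```

```text
pre [0.53250061 0.06942173 0.00578258] [-0.44948428  0.81219675 -0.44278014]
grip 0.4094783857042565 40.81138417124748 [-0.67553324 -0.21012674  4.26235239]
0.41539783201439495 40.17708197236061
0.4092736168133372 [ 0.29667811 -0.60570486 -1.18173508] [0.53128038 0.06940431 0.19924103]
17.25
```

View pics/held2.png

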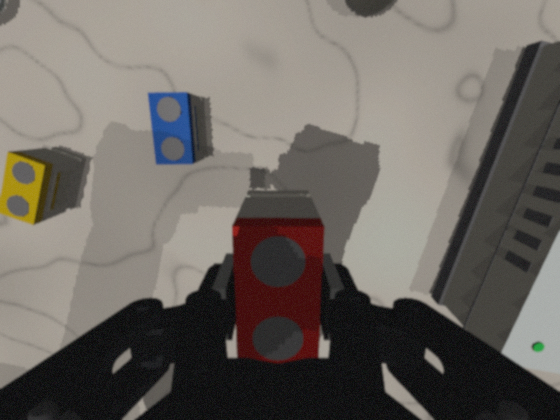

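The pack is held with the full lid visible (cols 234–322, rows 219–359). I'll measure its in-hand offset and carry it to the port.

Run:
```python
from h import *
i=env.camera_info("wrist"); p=np.array(env.get_position()); im=cv2.imread("pics/held2.png")[:,:,::-1].copy()
c=blob(im,"red",(278,290),25)
for z in(.255,.260,.265): print(z,rect(i,c,z))
T=R.from_quat(np.array(env.get_tool_rot())[[1,2,3,0]]).as_matrix()
for z in(.26,.265):
    r=rect(i,c,z); print("tool offset",T.T[:2,:2]@(r[0]-p[:2]), "tool x yaw",np.arctan2(T[1,0],T[0,0]))
```

```text
0.255 (array([0.52747552, 0.06837518]), 70.18780517578125, 38.336368560791016, np.float64(0.252671919150364))
0.26 (array([0.53032928, 0.06912947]), 67.39978790283203, 36.81357192993164, np.float64(0.2526720190189049))
0.265 (array([0.53318292, 0.06988374]), 64.61170959472656, 35.29072952270508, np.float64(0.2526720190189049))
tool offset [-1.12074397e-03 -4.25251162e-05] tool x yaw 0.2599808160322949
tool offset [ 1.83088842e-03 -3.78815870e-05] tool x yaw 0.2599808160322949
```

Run:
```python
from h import *
q=down(.060-np.pi/2); X=np.array([.5481,-.2733])
env.move_ptp([*X,.22],q); env.move_linear([*X,.163],q,vel=.12); env.pause(.25)
p=np.array(env.get_position()); print(p,[env.get_position()[:2].round(4) for _ in range(2)]); F0=np.mean([ (env.pause(.02),env.get_ft_force())[1] for _ in range(6)],0)
z=.163
while z>.114:
    z=max(.114,z-(.0015 if z>.13 else .004)); env.move_linear([*X,z],q,vel=.04)
    F=np.mean([(env.pause(.02),env.get_ft_force())[1] for _ in range(3)],0)-F0
    print(round(z,4),F.round(1),np.round(env.get_position(),4))
    if F[2]>13 or np.hypot(*F[:2])>8: print("STOP"); break
print(env.get_clock(),env.get_gripper_width())
```

```text
[ 0.548632   -0.27362163  0.1639525 ] [array([ 0.5486, -0.2736]), array([ 0.5486, -0.2736])]
0.1615 [-0.1  0.2 -0.1] [ 0.548  -0.2733  0.1614]
0.16 [ 0.1  0.6 -0.9] [ 0.548  -0.2733  0.1599]
0.1585 [ 0.1  0.3 -0.5] [ 0.548  -0.2732  0.1584]
0.157 [ 0.2  0.6 -0.6] [ 0.5481 -0.2732  0.1569]
0.1555 [ 0.1  0.  -0.6] [ 0.548  -0.2733  0.1554]
0.154 [-0.5  0.3 -0.8] [ 0.5481 -0.2733  0.1539]
0.1525 [-0.  -0.  -0.2] [ 0.5482 -0.2733  0.1526]
0.151 [-0.6  0.3  4.9] [ 0.5483 -0.2735  0.1516]
0.1495 [-1.1  0.4  5.9] [ 0.5484 -0.2735  0.1501]
0.148 [-1.2  0.3  6.2] [ 0.5485 -0.2736  0.1486]
0.1465 [-0.5  0.9  6.2] [ 0.5486 -0.2736  0.1471]
0.145 [0.9 0.1 5.3] [ 0.5487 -0.2735  0.1454]
0.1435 [1.9 0.2 3.6] [ 0.5483 -0.2733  0.1434]
0.142 [ 1.6 -0.6  1.9] [ 0.548  -0.2732  0.1416]
0.1405 [ 0.7 -0.4  0.8] [ 0.5478 -0.2732  0.1401]
0.139 [ 0.8 -0.1  0.4] [ 0.5478 -0.2732  0.1387]
0.1375 [ 0.4  0.1 -0. ] [ 0.5479 -0.2732  0.1373]
0.136 [ 0.8  0.2 -0.1] [ 0.548  -0.2732  0.1358]
0.1345 [ 1.1  0.1 -0.2] [ 0.5481 -0.2732  0.1343]
0.133 [ 0.5  0.1 -0.6] [ 0.5481 -0.2732  0.1328]
0.1315 [ 1.   0.  -0.5] [ 0.5481 -0.2732  0.1313]
0.13 [ 1.  -0.3 -1. ] [ 0.548  -0.2732  0.1298]
0.126 [ 1.2  0.2 -2.2] [ 0.5478 -0.273   0.1255]
0.122 [ 0.6  0.2 -1.8] [ 0.5478 -0.2731  0.1216]
0.118 [ 0.4 -0.4 -1.5] [ 0.5479 -0.2731  0.1177]
0.114 [ 0.5  0.3 -2.1] [ 0.548  -0.2732  0.1137]
27.3167 0.4116749889653121
```

The pack went in cleanly: the flap gave at about 6 N and the foot is now about 41 mm deep. Next I'll release it, turn the shut fingers and push on the lid under force control.

Run:
```python
from h import *
X=np.array([.5481,-.2733]); q=down(.060-np.pi/2)
env.command_gripper(.65); env.move_linear([*X,.165],q,vel=.15)
q0=np.array(env.get_qpos()); c=[(abs(np.array(j)-q0).max(),y) for y in(.06,.06-np.pi) if (j:=env.ik([*X,.165],down(y))) is not None]; print(c)
q=down(min(c)[1]); env.move_ptp([*X,.165],q); env.command_gripper(0)
env.move_linear([*X,.145],q,vel=.1); env.pause(.2); f0=fz(8); print("t",env.get_clock(),"f0",f0)
z=.145; f=0; log=[]
while z>.056:
    s=.003 if z>.108 and f<5 else .001 if f<2.5 else .0005 if f<6 else .0003
    z-=s; env.move_linear([*X,z],q,vel=.04); f=fz(2)-f0; log.append((round(z*1e3,1),round(f,1)))
    if f>8.3 or env.get_clock()>50: break
print(log[::2],log[-4:]); print(env.get_position(),env.get_clock(),env.get_ft_force())
```

```text
[(np.float64(1.5708022348387), 0.06), (np.float64(4.712394888428493), -3.081592653589793)]
t 30.7917 f0 -0.18866267212625842
[(142.0, -0.2), (136.0, 0.2), (130.0, 0.3), (124.0, 0.2), (118.0, 0.3), (112.0, -0.1), (106.0, -1.1), (104.0, 0.4), (102.0, 0.2), (100.0, 0.3), (98.0, 0.9), (96.0, 0.0), (94.0, 0.2), (92.0, -0.1), (90.0, 0.2), (88.0, 0.6), (86.0, 0.2), (84.0, 0.6), (82.0, 0.6), (80.0, 0.8), (78.0, 1.1), (76.0, 0.9), (74.0, 1.3), (72.5, 4.7), (71.5, 1.8), (69.5, 0.3), (67.5, 1.1), (65.5, 1.5), (63.5, 1.1), (61.5, 0.8), (60.0, 7.1)] [(61.5, 0.8), (60.5, 4.3), (60.0, 7.1), (59.7, 8.8)]
[ 0.54778306 -0.27347317  0.06046626] 48.3583 [-3.10897795  0.02156459  8.32541328]
```

The final stiffness of 5.7 N/mm is what the arm (about 11 N/mm) in series with the 12 N/mm seat should give. The lid is about 50 mm deep, inside the stated range. I'll hold a light press, take the hand out and look.

Run:
```python
from h import *
X=np.array([.5481,-.2733]); q=down(.060)
env.move_linear([*X,.0596],q,vel=.03); env.pause(.3); print(env.get_ft_force())
env.move_linear([*X,.22],q,vel=.12); env.pause(.2)
im=env.read_camera("wrist"); cv2.imwrite("pics/end.png",im[:,:,::-1]); i=env.camera_info("wrist")
print(rect(i,blob(im,"orange",None,15),.1485),env.get_ft_force(),env.get_clock())
```

```text
[-3.61887943  0.98393584  7.85263394]
(array([ 0.54777271, -0.27347876]), 67.6566390991211, 38.52497100830078, np.float64(0.0595864941746252)) [ 0.69649086 -0.49452043  0.18600151] 50.6417
```

View pics/end.png

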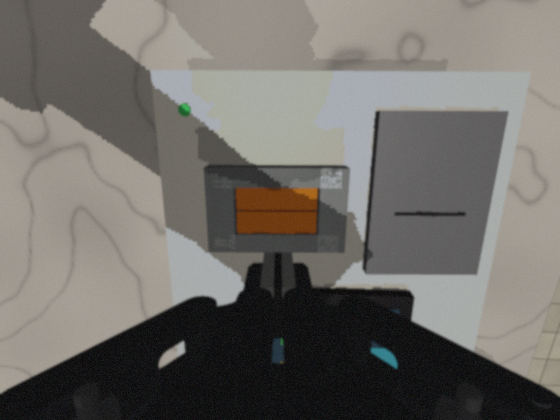

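The picture shows both orange leaves flat and shut (cols 235–319, rows 187–235), nothing in the port and the hand clear of it. I'm handing in.

```bash
python3 -c "
from rig import env
print(env.hand_in())"
```

```text
the job is handed in; nothing more can be done
None
```

I loaded the red pack through the flap and pressed it onto the seat with about 8 N. The last picture shows both leaves shut over it and the hand clear, and I handed the job in at about 51 s. No verdict came back, and the pack being home is inferred from the force and depth readings.

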